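# Scoop the dice off the mat into the square tray

### The arm

A 6-joint arm with a two-finger parallel gripper is mounted at the origin on the work surface. World frame = base frame: x ahead of the robot, y to its left, z up, the work surface at z = 0. Lengths are in m, angles in rad, forces in N, time in s.
With the tool pointing down it reaches from about 0.275 to 0.975 m from the base axis. Payload 8.4 kg.
Tool frame: the origin (TCP) lies between the finger pads; the fingertips stand 8 mm ahead of it and the grasp point (between the pads) lies 11 mm behind it; z points along the fingers, y is the direction in which the jaws open and shut (so a half turn about z gives the same grasp; the last joint's range is limited). The gripper opens to 92 mm and grips with 3 to 60 N. Pads are 20 mm wide; open, the fingers measure 128 mm over their backs; the gripper's body (75 mm by 189 mm) begins 69 mm behind the grasp point.
Start: joints at [1.28, 0.353, 1.633, -0, 1.155, -0.002], TCP at [0.178, 0.599, 0.223] pointing down, gripper open.
Joint ranges: [-2.63, 2.63], [-0.92, 2.1], [0.06, 2.66], [-1.3, 4.44], [0, 2.69], [-3.02, 3.02]. Speed limits (rad/s): [2.22, 2.22, 2.79, 3.14, 3.14, 3.14].

### API

Orientations are given as [roll, pitch, yaw] about the fixed x, y, z axes, in that order (R = Rz(yaw) Ry(pitch) Rx(roll)).
In Python, from station import monitor, viewer, close_job gives the robot as it stands.
- The arm moves only by the shell command python3 -m handwheel 'ROWS' [FORCE]. ROWS is JSON, a list of rows, each a list of 7 numbers: the turn, a rotation vector about the tool's x, y, z in rad, then the shift along the tool's x, y, z in mm, then the opening, from 0 (shut) to 1 (fully open). A call has 1 to 12 rows; each row shifts and turns the commanded pose from where the row before left it, along the tool's axes as they then stand; what a row does not reach is not made up. A row lasts 1/12 s, in which the tool goes at most 41.7 mm and 7.16 degrees, less where a joint would pass 70% of its speed; a pose out of reach is approached as far as the arm can. A call is refused whole if a number of a shift passes 41.7 or a number of a turn 0.125, either way. A call with a gripper value outside its range is refused whole. The fingers move at their own pace and stop on an object; FORCE is the grip in N (left out, the last holds). Time passes only in rows, so rows that do not move let the fingers close. It gives the time, the measured TCP pose, the force and the opening at its end, in the units of the state.
- monitor.read_state(): the state, without advancing time (a new reading comes with each control period).
- viewer.camera(name): name is "scene" or "top" or "wrist"; returns a dict with "pixels" (400x640x3 uint8, blue, green, red), "range_z" (400x640 float32, m along the optical axis (not along the pixel's ray), 0 where there is no reading), "fovy" (degrees; the focal length in pixels is half the picture's height over the tangent of half this angle, whatever the lens; pixels are square), "cx", "cy" (the principal point, pixels), "k1" (the pictures are not rectified: a ray, as slopes to the right and down, at radius r is drawn at 1 + k1 r^2 times it, then the intrinsics apply), "position" and "rotation" of the camera in the world. Camera axes: x right, y up, looking along -z (the intrinsics and any distortion apply to the point x, -y, -z); pixel columns grow to the right and rows downward; lengths in m; the calibration is good to about 2 mm. A picture is of the moment at which its call begins.
- close_job(): hands the job in, once; it reports no verdict.
The state is a dict: "t": time; "joint_pos": joint angles; "joint_velocities": joint speeds; "tau": joint torques, N m; "tool_pos": TCP position; "ee_rot": TCP orientation; "force": force on the tool from outside, world axes, zero at the start; "moment": the same for the moment, N m; "width": finger opening in m.
Only numpy, scipy, OpenCV 4.12 (cv2) and the standard library are available. Lean on these libraries where they do the work, as an engineer would, in place of code of your own. Each camera call takes 0.05 s, during which the arm holds its last target.

### The job

Scoop up the two dice lying on the rimmed dice mat with the little scoop, carry them in it clear of the mat and tip them both into the empty square game tray. Then stand the scoop upright back inside the rim of the mat and let go of it. Do not touch the dice with the fingers.

Things in the scene. Friction and masses are not known exactly. Their poses are not given: they have to be found in the camera images.
- scoop_grip (a point): Metal hand scoop, upright 20 x 20 mm post handle with black top. Point: on the handle's axis, 90 mm above the flat underside (handle top 115). z up, x from open end to back. Pan 95 x 78 mm, floor 1.5; thin open front edge 80.5 mm in -x, back edge 14.5 in +x. Walls 2 thick, 25 high (13 in front); mouth 74 wide, 60 deep to the handle. 140 g. Smooth: dice slide off beyond 20 degrees of tip.
- die_a_center (a point): Centre of one of the two purple resin dice, an 18 mm cube with rounded edges (radius 4.5 mm), about 12 g, lying flat on the mat near its -x end. Pushed by the scoop's edge alone it slides along the mat; stopped by the mat's rim it rides up onto the pan.
- die_b_center (a point): Centre of the other die, the same, about 28 mm from the first, between it and the scoop or slanting to one side.
- dice_mat: The fixed grey dice mat: an oblong 250 mm (its x) by 200 mm (its y), floor 3 mm thick, with an upright rim 5 mm thick all round whose top is 18 mm above the shelf; inside it measures 240 x 190 mm. Origin: centre of its underside, on the shelf. z up.
- square_tray: The fixed, empty, square open game tray of hard plastic standing on its own: 130 x 130 mm outside (along its x and y), 35 mm high, walls and floor 4 mm thick. Origin: centre of its underside, on the shelf. z up. (Not the stack of oblong trays, not the round carousel.)
Things that resemble listed ones, but are neither listed nor needed, are in the scene too. Several things look just like the square_tray: the one meant starts farthest to the robot's left.

How it is judged:
By the outcome, as a careful person would: the job done as asked, in the order asked, and still so for the second after the job is handed in, with the robot touching nothing.
It also fails if it takes over 67 s, if anything falls off the work surface, if the arm or the gripper's body presses on something with over 40 N, if the wrist force passes 120 N, or if a joint passes its speed limit or range.

## Working session

There is one attempt and no reset: what is moved stays moved. The work goes in short steps, Python scripts to look and compute and a shell command to move; the robot and the scene stay as the last step left them, time stands still between calls to the robot, and variables do not carry over. Pictures are saved under pics/ and viewed, and the job is handed in when it is done.

```bash
ls; mkdir -p pics; python3 - <<'E'
from station import monitor, viewer
import cv2,numpy as np
s=monitor.read_state()
for k,v in s.items(): print(k,np.round(v,3))
for n in ["scene","top","wrist"]:
    c=viewer.camera(n); cv2.imwrite(f"pics/{n}0.png",c["pixels"])
    print(n,c["fovy"],c["cx"],c["cy"],c["k1"],np.round(c["position"],3),np.round(c["rotation"],3).tolist())
E
```

```text
pics
t 0.0
joint_pos [ 1.28   0.354  1.634  0.     1.155 -0.002]
joint_velocities [ 0.001 -0.     0.001  0.001 -0.001  0.001]
tau [ 0.0000e+00 -5.9383e+01 -3.3422e+01  7.0000e-02  2.3000e-02 -0.0000e+00]
tool_pos [0.178 0.599 0.222]
ee_rot [-3.14  -0.     2.853]
force [ 0.902  1.049 -0.042]
moment [-0.029 -0.016  0.028]
width 0.092
scene 56.42350417790572 317.03155344270607 195.10628415452015 -0.0069969737756571376 [0.726 0.328 0.89 ] [0.562, 0.016, 2.581]
top 52.38830634727403 317.95071936208797 205.8852900561101 -0.06450476650277315 [ 0.364 -0.121  1.085] [0.085, 0.008, -1.57]
wrist 68.95274953613351 320.85704289465144 200.90707658814858 -0.049246440296055925 [0.113 0.618 0.385] [-0.246, 0.001, 1.281]
```

View pics/scene0.png

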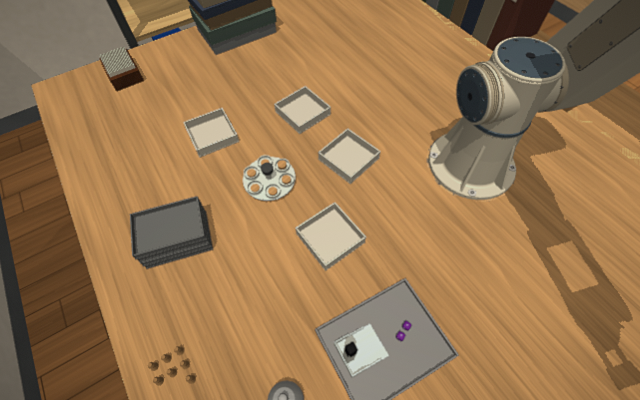

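View pics/top0.png

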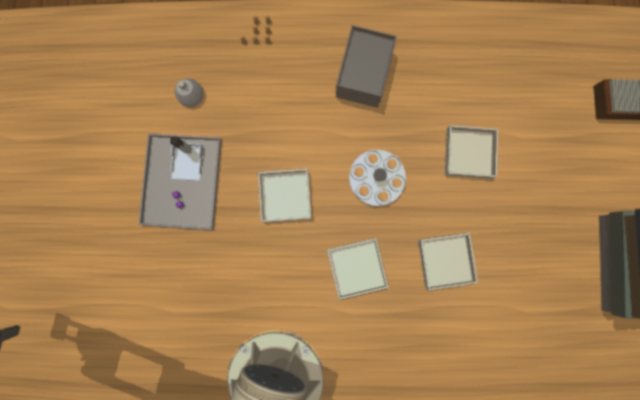

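View pics/wrist0.png

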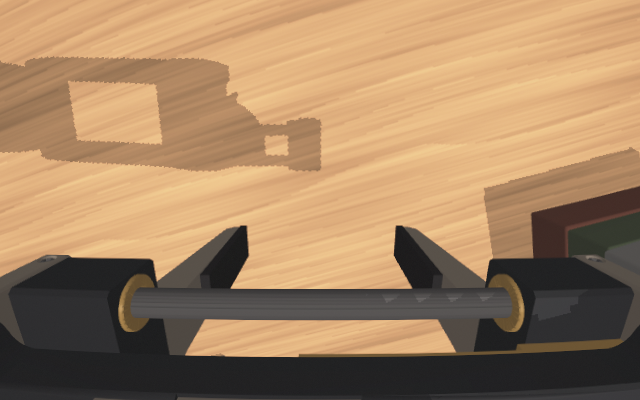

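```bash
cat > h.py <<'E'
import numpy as np,cv2
from scipy.spatial.transform import Rotation as Rn
from station import monitor,viewer
def K(c):
    f=c["pixels"].shape[0]/2/np.tan(np.radians(c["fovy"])/2)
    return np.array([[f,0,c["cx"]],[0,f,c["cy"]],[0,0,1.]]),np.array([c["k1"],0,0,0,0.])
def rot(c):
    r=np.array(c["rotation"]); return r if r.ndim==2 else Rn.from_euler('xyz',r).as_matrix()
def rays(c,uv):
    k,d=K(c); p=cv2.undistortPoints(np.array(uv,float).reshape(-1,1,2),k,d).reshape(-1,2)
    return np.c_[p[:,0],-p[:,1],-np.ones(len(p))]@rot(c).T
def onplane(c,uv,z):
    r=rays(c,uv); o=np.array(c["position"]); return o+r*((z-o[2])/r[:,2])[:,None]
def depthpts(c):
    h,w=c["range_z"].shape; u,v=np.meshgrid(np.arange(w),np.arange(h))
    r=rays(c,np.c_[u.ravel(),v.ravel()]); return (np.array(c["position"])+r*c["range_z"].reshape(-1,1)).reshape(h,w,3)
def proj(c,P):
    k,d=K(c); q=(np.array(P,float).reshape(-1,3)-np.array(c["position"]))@rot(c)
    q=q*[1,-1,-1]; return cv2.projectPoints(q,np.zeros(3),np.zeros(3),k,d)[0].reshape(-1,2)
def crop(c,x0,y0,x1,y1,s,name):
    cv2.imwrite(name,cv2.resize(c["pixels"][y0:y1,x0:x1],None,fx=s,fy=s,interpolation=cv2.INTER_CUBIC))
def rp(P): return np.round(np.array(P)*1000,1).tolist()
E
python3 - <<'E'
from h import *
for n in ["scene","top"]:
    c=viewer.camera(n); hsv=cv2.cvtColor(c["pixels"],cv2.COLOR_BGR2HSV)
    D=depthpts(c); np.save(n+"D.npy",D)
    m=cv2.inRange(hsv,(130,80,40),(165,255,255))
    N,l,st,ce=cv2.connectedComponentsWithStats(m)
    for i in range(1,N):
        if st[i,4]>8: print(n,"purple",st[i],ce[i],rp(onplane(c,ce[i],.014)),rp(np.median(D[l==i],0)))
    if n=="scene": crop(c,290,190,470,400,3 if 0 else 2.8,"pics/sc1.png")
    else: crop(c,130,120,320,240,4,"pics/tc1.png")
E
```

```text
scene purple [402 321   9   9  57] [406.40350877 325.19298246] [[459.7, 258.6, 14.0]] [462.2, 259.0, 19.9]
scene purple [396 331   9  10  62] [400.16129032 335.72580645] [[486.1, 269.0, 14.0]] [487.8, 269.3, 20.1]
top purple [173 192   7   6  31] [175.74193548 194.38709677] [[485.4, 269.0, 14.0]] [485.5, 265.9, 20.5]
top purple [177 201   6   6  28] [179.21428571 203.92857143] [[459.7, 258.7, 14.0]] [459.1, 256.6, 19.3]
```

View pics/sc1.png

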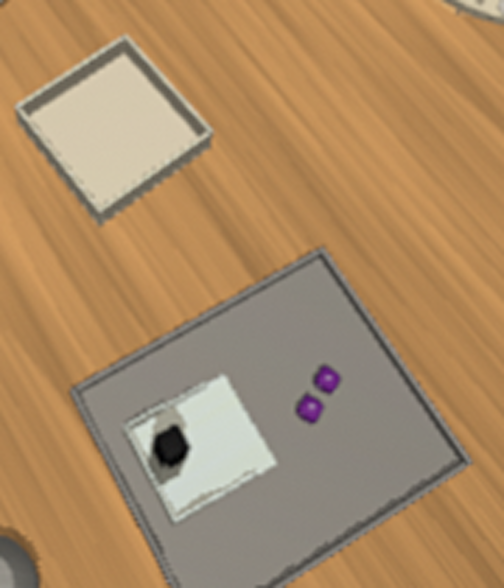

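View pics/tc1.png

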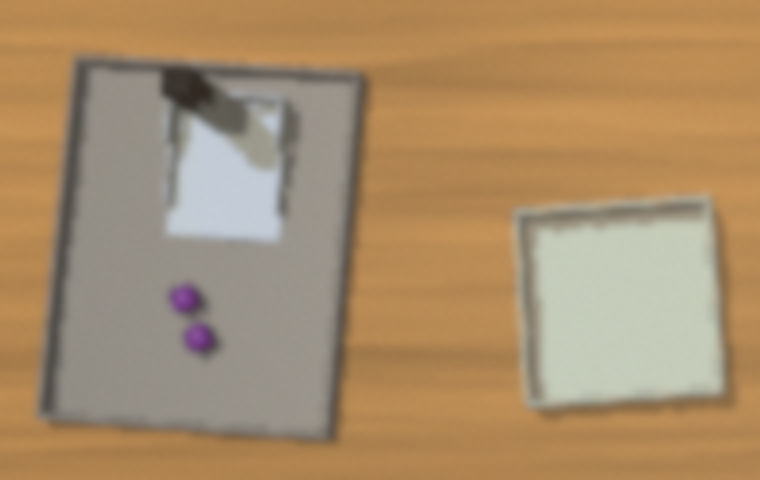

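```bash
python3 - <<'E'
from h import *
T=viewer.camera("top");S=viewer.camera("scene")
def mp(c,l,z,name):
    P=onplane(c,l,z)[:,:2]; print(name,rp(P), "sides",rp(np.linalg.norm(P-np.roll(P,-1,0),axis=1)))
a=lambda l:np.array(l)/4+[130,120]-.4
b=lambda l:np.array(l)/2.8+[290,190]-.4
mp(T,a([(78,58),(364,72),(333,438),(42,418)]),.018,"mat top")
mp(S,b([(322,250),(75,388),(466,460)]),.018,"mat scene")
mp(T,a([(514,208),(711,196),(725,396),(528,408)]),.035,"tray top")
mp(S,b([(125,38),(212,132),(100,215),(16,108)]),.035,"tray sc")
# black top
for c,box,n in((T,(165,130,200,165),"T"),(S,(335,330,370,365),"S")):
    h=c["pixels"].max(2); m=np.zeros_like(h); x0,y0,x1,y1=box
    m[y0:y1,x0:x1]=(h[y0:y1,x0:x1]<(60))*255
    N,l,st,ce=cv2.connectedComponentsWithStats(m)
    for i in range(1,N):
        if st[i,4]>8: print(n,st[i],ce[i],rp(onplane(c,ce[i],.118)),rp(onplane(c,ce[i],.105)))
crop(S,325,315,395,385,8,"pics/sc2.png"); crop(T,155,125,225,195,8,"pics/tc2.png")
D=depthpts(S)
# points at handle top / white pan floor
m=(D[...,2]>.11)&(D[...,2]<.125)&(D[...,0]>.5)&(D[...,0]<.7)&(D[...,1]>.15)&(D[...,1]<.4)
print(m.sum(),rp(D[m].mean(0)),rp(D[m].min(0)),rp(D[m].max(0)))
E
```

```text
mat top [[650.1, 347.3], [638.6, 150.1], [392.7, 165.2], [405.4, 362.2]] sides [197.6, 246.4, 197.5, 245.2]
mat scene [[395.4, 172.1], [636.2, 155.6], [408.8, 363.6]] sides [241.4, 308.2, 191.9]
tray top [[542.7, 44.5], [550.4, -84.5], [419.7, -93.9], [411.8, 33.7]] sides [129.2, 131.1, 127.8, 131.4]
tray sc [[426.6, -88.7], [415.2, 36.1], [543.1, 48.2], [552.1, -80.2]] sides [125.2, 128.5, 128.7, 125.7]
T [172 138  11   9  51] [177.23529412 142.07843137] [[602.5, 231.8, 118.0]] [[605.7, 236.6, 105.0]]
S [345 342  12  15 127] [350.42519685 349.23622047] [[611.7, 244.2, 118.0]] [[609.7, 242.8, 105.0]]
115 [609.7, 241.3, 117.1] [598.6, 230.9, 110.0] [619.2, 250.7, 120.6]
```

```bash
python3 - <<'E'
import cv2,numpy as np
a=cv2.imread("pics/sc2.png");b=cv2.imread("pics/tc2.png")
E
python3 -c "
import cv2,numpy as np
a=cv2.imread('pics/sc2.png');b=cv2.imread('pics/tc2.png')
cv2.imwrite('pics/both2.png',cv2.resize(np.hstack([a,b]),(800,400)))"
```

```text
(no output)
```

View pics/both2.png

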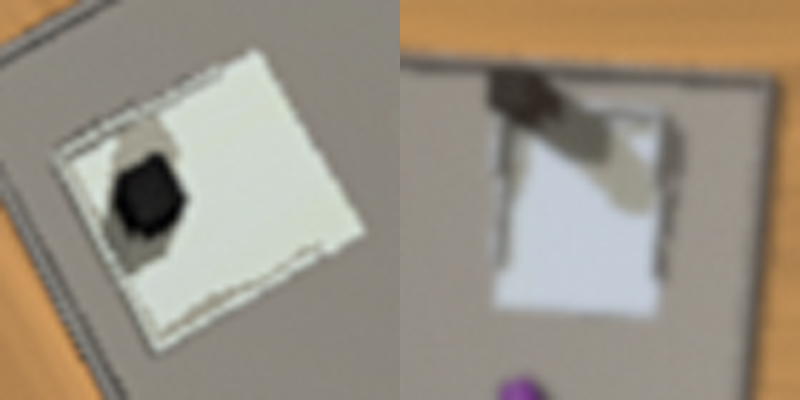

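```bash
python3 - <<'E'
from h import *
T=viewer.camera("top");S=viewer.camera("scene")
k=400/560*8
s=lambda l:np.array(l)/k+[325,315]-.4
t=lambda l:(np.array(l)-[400,0])/k+[155,125]-.4
print(rp(onplane(S,s([(265,50),(364,235)]),.0045)), "back z28",rp(onplane(S,s([(55,158),(157,352)]),.028)))
print(rp(onplane(T,t([(495,306),(657,318)]),.0045)))
Sd=monitor.read_state(); print(Sd["t"])
for c in(S,T):
    hsv=cv2.cvtColor(c["pixels"],cv2.COLOR_BGR2HSV)
    print(rp(onplane(c,proj(c,[[.6097,.2413,.118]]),.118)))
# centreline from midpoints
E
```

```text
[[522.9, 211.1, 4.5], [532.1, 287.5, 4.5]] back z28 [[620.0, 203.7, 28.0], [625.7, 279.8, 28.0]]
[[530.8, 286.4, 4.5], [524.8, 208.1, 4.5]]
0.45
[[609.7, 241.3, 118.0]]
[[609.7, 241.3, 118.0]]
```

The tray candidates in the top image are (285,195), (357,268), (448,261) and (472,152). The one farthest to the robot's left (+y, left in the picture) is (285,195), which is (330,235) in the scene view. The enlarged crop confirms it as the empty square tray beside the mat, at about (483,-23) mm. The scoop handle is at about (609,241), yaw -5°. The dice are at (460,259) and (486,269), and the mat yaw is about -3.6°.

First I'll turn the jaws along the scoop's x.

```bash
python3 -m handwheel '[[0,0,0.1245,0,0,0,1],[0,0,0.1245,0,0,0,1],[0,0,0.1245,0,0,0,1],[0,0,0.1245,0,0,0,1],[0,0,0.1245,0,0,0,1],[0,0,0.1245,0,0,0,1],[0,0,0.1245,0,0,0,1],[0,0,0.1245,0,0,0,1],[0,0,0.1245,0,0,0,1],[0,0,0.1245,0,0,0,1],[0,0,0.1245,0,0,0,1],[0,0,0,0,0,0,1]]' 60
cat >> h.py <<'E'
def goto(x,y,z):
    s=monitor.read_state(); R=Rn.from_euler('xyz',s["ee_rot"]).as_matrix()
    print("t",round(s["t"],2),"tcp",rp(s["tool_pos"]),"xdir",np.round(R[:,0],3),"ydir ang",np.degrees(np.arctan2(R[1,1],R[0,1])).round(2),"z",np.round(R[:,2],3),"J",np.round(s["joint_pos"],2),"F",np.round(s["force"],1),"w",round(s["width"],4))
    print("shift mm",np.round(R.T@(np.array([x,y,z])/1000-s["tool_pos"])*1000,1))
E
python3 -c "
from h import *
goto(609,241,222)"
```

```text
t: 1.45
tool_pos: [0.178, 0.5991, 0.2226]
ee_rot: [3.142, -0.0, 1.477]
force: [-0.0, 0.6, -0.5]
width: 0.092
t 1.45 tcp [178.0, 599.1, 222.6] xdir [0.093 0.996 0.   ] ydir ang -5.35 z [ 0.  0. -1.] J [ 1.28  0.35  1.63 -0.    1.16  1.37] F [-0.   0.6 -0.5] w 0.092
shift mm [-316.4  462.5    0.6]
```

```bash
python3 -m handwheel '[[0,0,0,-20,29,0,1],[0,0,0,-20,29,0,1],[0,0,0,-20,29,0,1],[0,0,0,-20,29,0,1],[0,0,0,-20,29,0,1],[0,0,0,-20,29,0,1],[0,0,0,-20,29,0,1],[0,0,0,-20,29,0,1],[0,0,0,-20,29,0,1],[0,0,0,-20,29,0,1],[0,0,0,-20,29,0,1],[0,0,0,-20,29,0,1]]'; python3 -c "
from h import *
goto(609,241,222)"
```

```text
t: 2.45
tool_pos: [0.5049, 0.3283, 0.2227]
ee_rot: [3.141, -0.0, 1.488]
force: [-0.8, 0.8, 0.6]
width: 0.0919
t 2.45 tcp [504.9, 328.3, 222.7] xdir [0.083 0.997 0.   ] ydir ang -4.74 z [ 0.  0. -1.] J [0.57 0.32 1.68 0.   1.14 0.66] F [-0.8  0.8  0.6] w 0.0919
shift mm [-78.4 111.    0.7]
```

```bash
python3 -m handwheel '[[0,0,0,-19,26,0,1],[0,0,0,-19,26,0,1],[0,0,0,-18,26,0,1],[0,0,0,-16,22,0,1],[0,0,0,0,0,0,1],[0,0,0,0,0,0,1]]'; python3 - <<'E'
from h import *
goto(609,241,82)
c=viewer.camera("wrist"); cv2.imwrite("pics/w1.png",c["pixels"])
E
```

```text
t: 2.95
tool_pos: [0.5976, 0.2482, 0.2223]
ee_rot: [-3.141, 0.0, 1.484]
force: [0.1, -0.3, -0.6]
width: 0.0915
t 2.95 tcp [597.6, 248.2, 222.3] xdir [ 0.086  0.996 -0.   ] ydir ang -4.95 z [-0.  0. -1.] J [0.39 0.39 1.58 0.   1.17 0.48] F [ 0.1 -0.3 -0.6] w 0.0915
shift mm [ -6.2  12.  140.3]
```

View pics/w1.png

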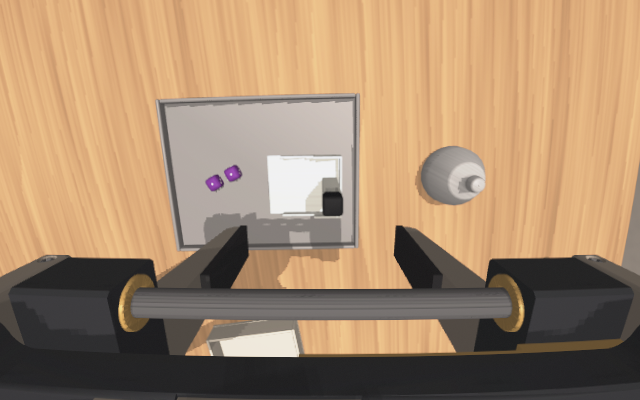

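```bash
python3 - <<'E'
from h import *
c=viewer.camera("wrist"); D=depthpts(c)
B=D[145:206,422:486].reshape(-1,3); b=B[B[:,2]>.01]; print("bottle",rp(b.min(0)),rp(b.max(0)))
px=c["pixels"]; hsv=cv2.cvtColor(px,cv2.COLOR_BGR2HSV)
m=cv2.inRange(hsv,(130,80,40),(165,255,255))
N,l,st,ce=cv2.connectedComponentsWithStats(m)
for i in range(1,N):
    if st[i,4]>30: print("die",ce[i],rp(onplane(c,ce[i],.014)))
H=D[185:218,315:350]; k=(H[...,2]>.11)&(H[...,2]<.125); print("top",k.sum(),rp(H[k].mean(0)),rp(H[k].min(0)),rp(H[k].max(0)))
print("mat in-corners",rp(onplane(c,[(159,100),(358,95),(356,247),(178,248)],.018)))
crop(c,150,85,370,255,3.6,"pics/w1c.png")
E
```

```text
bottle [602.7, 207.0, 10.3] [799.5, 316.2, 385.5]
die [233.15909091 173.59659091] [[484.8, 269.4, 14.0]]
die [214.88953488 183.05813953] [[458.9, 259.2, 14.0]]
top 442 [607.9, 243.8, 118.2] [597.7, 232.5, 110.4] [618.2, 253.3, 120.6]
mat in-corners [[408.6, 368.1, 18.0], [650.4, 351.0, 18.0], [636.4, 155.8, 18.0], [393.0, 174.9, 18.0]]
```

View pics/w1c.png

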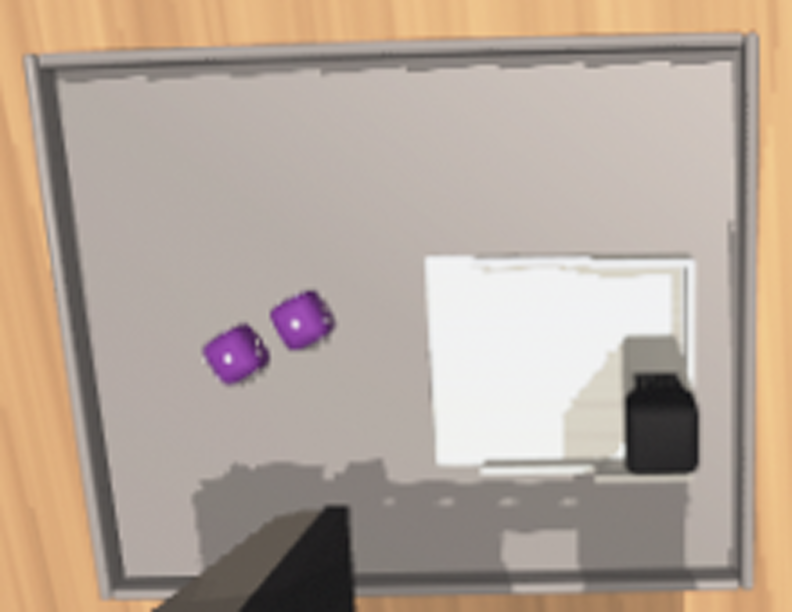

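```bash
python3 - <<'E'
from h import *
c=viewer.camera("wrist"); D=depthpts(c)
print(rp(D[183,475]),rp(D[165,450]),rp(D[175,430]),rp(D[175,480]))
# scoop corners, bigger crop coords
q=lambda l:np.array(l)/3.6+[150,85]-.4
P=onplane(c,q([(427,257),(440,465)]),.0045); print(rp(P)); d=P[0]-P[1]; print(np.degrees(np.arctan2(-d[0],d[1])))
E=onplane(c,q([(110,590),(32,58),(752,38),(745,582)]),.018);print(rp(E))
goto(608.5,242.5,82)
E
```

```text
[761.0, 246.7, 84.0] [749.9, 262.1, 46.5] [731.9, 249.2, 30.6] [779.0, 250.0, 60.2]
[[530.7, 287.5, 4.5], [525.5, 209.2, 4.5]]
-3.834415056409506
[[395.4, 174.3, 18.0], [407.2, 367.9, 18.0], [650.5, 351.3, 18.0], [636.8, 157.4, 18.0]]
t 3.1 tcp [596.1, 249.9, 222.5] xdir [0.085 0.996 0.   ] ydir ang -4.88 z [-0.001  0.    -1.   ] J [0.39 0.39 1.58 0.   1.17 0.48] F [-0.2  0.  -0.3] w 0.0914
shift mm [ -6.3  13.  140.5]
```

```bash
python3 -m handwheel '[[0,0,0,-6,12,20,1],[0,0,0,0,0,30,1],[0,0,0,0,0,30,1],[0,0,0,0,0,20,1],[0,0,0,0,0,0,1],[0,0,0,0,0,0,1]]'; python3 - <<'E'
from h import *
goto(608.5,242.5,82);goto(608.5,242.5,82)
c=viewer.camera("wrist"); D=depthpts(c); cv2.imwrite("pics/w2.png",c["pixels"])
E
```

```text
t: 3.6
tool_pos: [0.6072, 0.2429, 0.1221]
ee_rot: [-3.14, 0.001, 1.485]
force: [-0.3, 0.7, -0.1]
width: 0.0918
t 3.6 tcp [607.2, 242.9, 122.1] xdir [ 0.085  0.996 -0.001] ydir ang -4.9 z [-0.002 -0.001 -1.   ] J [0.38 0.5  1.65 0.   1.   0.46] F [-0.3  0.7 -0.1] w 0.0918
shift mm [-0.2  1.4 40.1]
t 3.6 tcp [607.2, 242.9, 122.1] xdir [ 0.085  0.996 -0.001] ydir ang -4.9 z [-0.002 -0.001 -1.   ] J [0.38 0.5  1.65 0.   1.   0.46] F [-0.3  0.7 -0.1] w 0.0918
shift mm [-0.2  1.4 40.1]
```

View pics/w2.png

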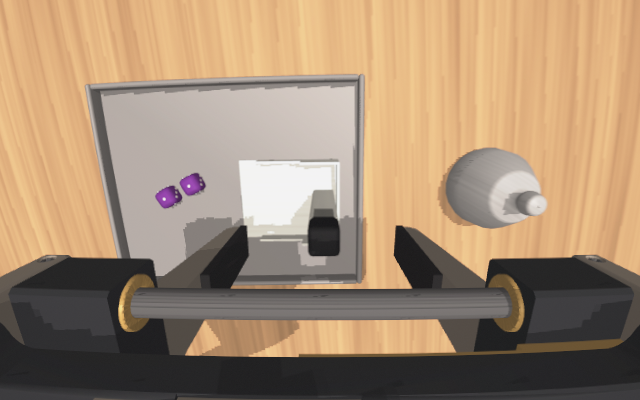

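```bash
python3 -m handwheel '[[0,0,0,0,1,20,1],[0,0,0,0,0,20,1],[0,0,0,0,0,0,1],[0,0,0,0,0,0,0],[0,0,0,0,0,0,0],[0,0,0,0,0,0,0],[0,0,0,0,0,0,0],[0,0,0,0,0,0,0],[0,0,0,0,0,0,0],[0,0,0,0,0,0,0],[0,0,0,0,0,0,0],[0,0,0,0,0,0,0]]' 50; python3 - <<'E'
from h import *
goto(608.5,242.5,82)
E
```

```text
t: 4.65
tool_pos: [0.6094, 0.242, 0.0826]
ee_rot: [-3.142, 0.0, 1.483]
force: [0.5, -0.6, -0.3]
width: 0.0339
t 4.65 tcp [609.4, 242.0, 82.6] xdir [ 0.087  0.996 -0.   ] ydir ang -5.02 z [-0. -0. -1.] J [ 0.38  0.55  1.67 -0.    0.92  0.46] F [ 0.5 -0.6 -0.3] w 0.0339
shift mm [ 0.4 -1.   0.6]
```

```bash
python3 -m handwheel '[[0,0,0,0,0,0,0],[0,0,0,0,0,0,0],[0,0,0,0,0,0,0],[0,0,0,0,0,0,0]]'; python3 -m handwheel '[[0,0,0,0,0,-8,0],[0,0,0,0,0,0,0],[0,0,0,0,0,0,0]]';python3 - <<'E'
from h import *
goto(608.5,242.5,82)
c=viewer.camera("wrist"); cv2.imwrite("pics/w3.png",c["pixels"])
c=viewer.camera("scene"); crop(c,300,270,460,390,4.5,"pics/s3.png")
E
```

```text
t: 4.98
tool_pos: [0.6094, 0.242, 0.0825]
ee_rot: [-3.141, 0.0, 1.483]
force: [-0.6, -0.0, -0.9]
width: 0.0198
t: 5.23
tool_pos: [0.6098, 0.2422, 0.0912]
ee_rot: [3.141, -0.0, 1.483]
force: [0.7, 0.7, -1.3]
width: 0.0196
t 5.23 tcp [609.8, 242.2, 91.2] xdir [0.087 0.996 0.   ] ydir ang -5.01 z [ 0.001  0.    -1.   ] J [ 0.38  0.54  1.66 -0.    0.94  0.46] F [ 0.7  0.7 -1.3] w 0.0196
shift mm [ 0.2 -1.4  9.2]
```

View pics/w3.png

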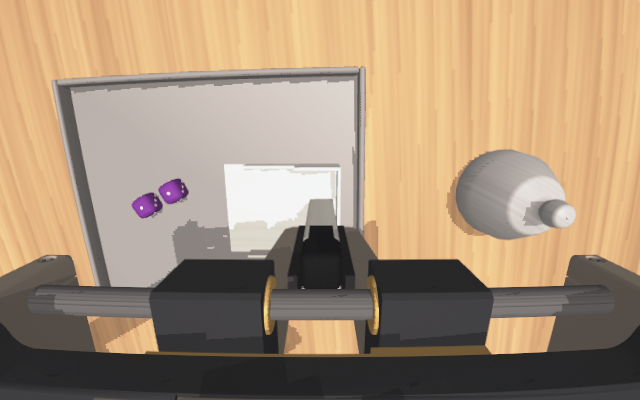

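View pics/s3.png

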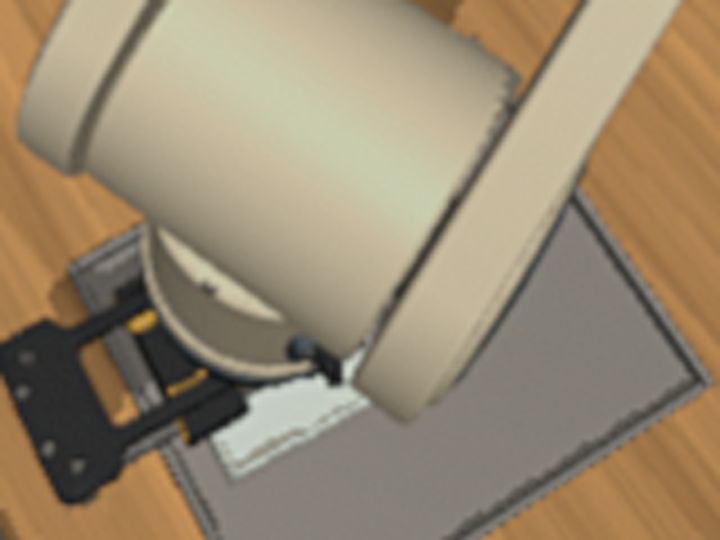

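```bash
python3 -m handwheel '[[0,0,-0.0175,12,0,0,0],[0,0,0,0,0,0,0],[0,0,0,0,0,4,0],[0,0,0,0,0,4.3,0],[0,0,0,0,0,0,0],[0,0,0,0,0,0,0]]';python3 - <<'E'
from h import *
goto(608.5,242.5,82)
c=viewer.camera("wrist"); cv2.imwrite("pics/w4.png",c["pixels"])
hsv=cv2.cvtColor(c["pixels"],cv2.COLOR_BGR2HSV)
m=cv2.inRange(hsv,(130,80,40),(165,255,255))
N,l,st,ce=cv2.connectedComponentsWithStats(m)
for i in range(1,N):
    if st[i,4]>30: print("die",ce[i],rp(onplane(c,ce[i],.014)))
E
```

```text
t: 5.83
tool_pos: [0.6105, 0.254, 0.082]
ee_rot: [-3.142, 0.0, 1.501]
force: [0.0, -0.3, -0.8]
width: 0.0197
t 5.83 tcp [610.5, 254.0, 82.0] xdir [ 0.07   0.998 -0.   ] ydir ang -4.01 z [-0. -0. -1.] J [0.39 0.56 1.66 0.   0.93 0.46] F [ 0.  -0.3 -0.8] w 0.0197
shift mm [-11.6  -1.2  -0. ]
die [169.31643002 204.56389452] [[485.2, 269.3, 14.0]]
die [142.31790744 218.1167002 ] [[459.2, 259.2, 14.0]]
```

View pics/w4.png

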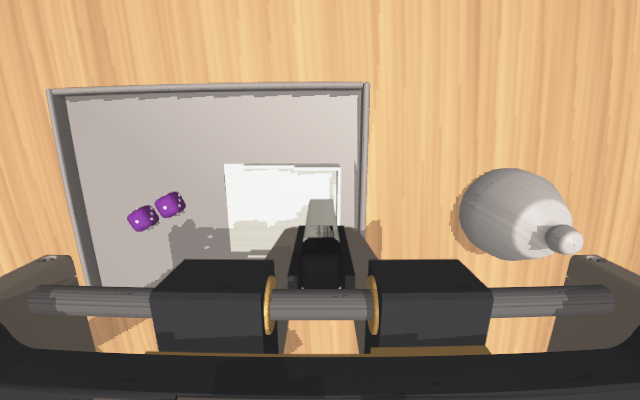

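```bash
python3 -m handwheel '[[0,0,0,0,-4,0.6,0],[0,0,0,0,-5,0,0],[0,0,0,0,-5,0,0],[0,0,0,0,-5,0,0],[0,0,0,0,-5,0,0],[0,0,0,0,-5,0,0],[0,0,0,0,-5,0,0],[0,0,0,0,-5,0,0],[0,0,0,0,-5,0,0],[0,0,0,0,-5,0,0],[0,0,0,0,-5,0,0],[0,0,0,0,-5,0,0]]';python3 - <<'E'
from h import *
goto(608.5,242.5,82)
c=viewer.camera("wrist"); cv2.imwrite("pics/w5.png",c["pixels"])
E
```

```text
t: 6.88
tool_pos: [0.5514, 0.2583, 0.082]
ee_rot: [3.141, -0.0, 1.501]
force: [1.8, 0.8, 5.2]
width: 0.0199
t 6.88 tcp [551.4, 258.3, 82.0] xdir [0.07  0.998 0.   ] ydir ang -4.01 z [ 0.001  0.    -1.   ] J [ 0.44  0.49  1.78 -0.    0.87  0.51] F [1.8 0.8 5.2] w 0.0199
shift mm [-11.7  58.1  -0. ]
```

View pics/w5.png

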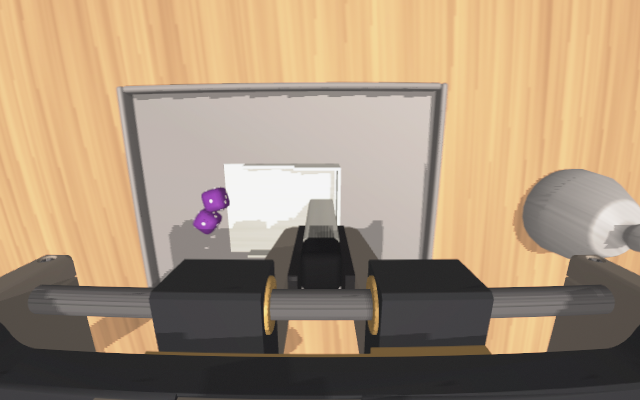

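```bash
python3 -m handwheel '[[0,0,0,0,-5,0,0],[0,0,0,0,-5,0,0],[0,0,0,0,-5,0,0],[0,0,0,0,-5,0,0],[0,0,0,0,-5,0,0],[0,0,0,0,-5,0,0],[0,0,0,0,-5,0,0],[0,0,0,0,-4,0,0],[0,0,0,0,-4,0,0],[0,0,0,0,-3,0,0]]';python3 - <<'E'
from h import *
goto(608.5,242.5,82)
c=viewer.camera("wrist"); cv2.imwrite("pics/w6.png",c["pixels"])
E
```

```text
t: 7.77
tool_pos: [0.5054, 0.2615, 0.0819]
ee_rot: [3.141, -0.0, 1.501]
force: [1.9, -0.4, 5.7]
width: 0.0199
t 7.77 tcp [505.4, 261.5, 81.9] xdir [0.07  0.998 0.   ] ydir ang -4.01 z [ 0.001  0.    -1.   ] J [ 0.47  0.44  1.87 -0.    0.84  0.54] F [ 1.9 -0.4  5.7] w 0.0199
shift mm [-11.7 104.2  -0. ]
```

View pics/w6.png

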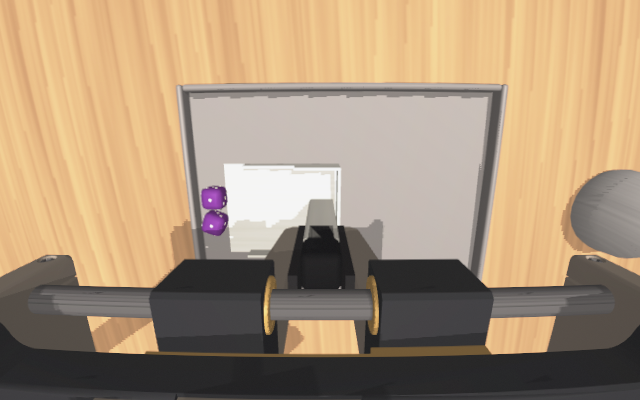

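```bash
python3 -m handwheel '[[0,0,0,0,-3,0,0],[0,0,0,0,-3,0,0],[0,0,0,0,-3,0,0],[0,0,0,0,-3,0,0],[0,0,0,0,-3,0,0],[0,0,0,0,-2,0,0]]';python3 - <<'E'
from h import *
goto(608.5,242.5,82)
c=viewer.camera("wrist"); crop(c,130,60,390,260,3,"pics/w7.png")
E
```

```text
t: 8.32
tool_pos: [0.4885, 0.2627, 0.0819]
ee_rot: [3.141, -0.0, 1.501]
force: [2.3, -0.7, 6.2]
width: 0.0196
t 8.32 tcp [488.5, 262.7, 81.9] xdir [0.07  0.998 0.   ] ydir ang -4.01 z [ 0.001  0.    -1.   ] J [ 0.49  0.42  1.9  -0.    0.82  0.56] F [ 2.3 -0.7  6.2] w 0.0196
shift mm [-11.7 121.1   0. ]
```

View pics/w7.png

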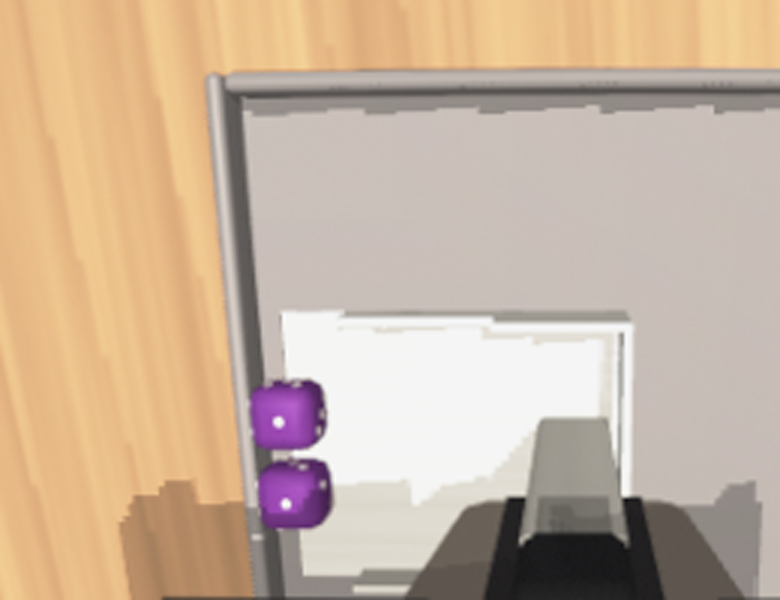

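```bash
python3 -m handwheel '[[0,0,0,0,-1.5,0,0],[0,0,0,0,-1.5,0,0],[0,0,0,0,-1.5,0,0],[0,0,0,0,-1,0,0]]';python3 - <<'E'
from h import *
goto(608.5,242.5,82)
c=viewer.camera("wrist"); crop(c,130,60,390,260,3,"pics/w8.png")
E
```

```text
t: 8.7
tool_pos: [0.4832, 0.2631, 0.082]
ee_rot: [3.141, -0.0, 1.501]
force: [0.9, -0.2, 5.3]
width: 0.0199
t 8.7 tcp [483.2, 263.1, 82.0] xdir [0.07  0.998 0.   ] ydir ang -4.01 z [ 0.001  0.    -1.   ] J [ 0.5   0.41  1.91 -0.    0.82  0.57] F [ 0.9 -0.2  5.3] w 0.0199
shift mm [-11.8 126.4   0. ]
```

View pics/w8.png

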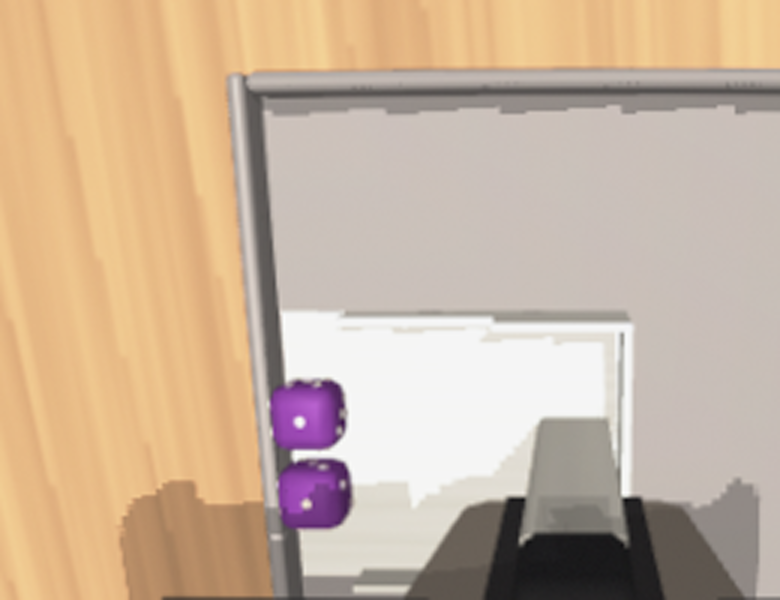

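```bash
python3 -m handwheel '[[0,0,0,0,-0.8,0,0],[0,0,0,0,0,0,0]]';python3 - <<'E'
from h import *
goto(608.5,242.5,82)
E
```

```text
t: 8.92
tool_pos: [0.4829, 0.2632, 0.082]
ee_rot: [3.14, -0.001, 1.501]
force: [3.9, 0.2, 5.2]
width: 0.0195
t 8.92 tcp [482.9, 263.2, 82.0] xdir [0.07  0.998 0.001] ydir ang -3.99 z [ 0.002  0.    -1.   ] J [ 0.5   0.41  1.91 -0.    0.82  0.57] F [3.9 0.2 5.2] w 0.0195
shift mm [-11.9 126.7   0.2]
```

```bash
python3 -m handwheel '[[0.02,0,0,0,1.6,-0.6,0],[0.03,0,0,0,2.4,-0.7,0],[0.04,0,0,0,3.2,-0.8,0],[0.04,0,0,0,3.2,-0.8,0],[0.04,0,0,0,3.2,-0.8,0],[0.04,0,0,0,3.2,-0.8,0],[0,0,0,0,0,0,0]]';python3 - <<'E'
from h import *
goto(608.5,242.5,82)
c=viewer.camera("wrist"); crop(c,130,60,390,260,3,"pics/w9.png")
E
```

```text
t: 9.5
tool_pos: [0.4997, 0.2613, 0.0836]
ee_rot: [-2.928, 0.001, 1.5]
force: [-0.3, -0.8, -2.3]
width: 0.0198
t 9.5 tcp [499.7, 261.3, 83.6] xdir [ 0.071  0.997 -0.001] ydir ang -4.07 z [-0.212  0.015 -0.977] J [0.42 0.52 1.74 0.11 1.08 0.43] F [-0.3 -0.8 -2.3] w 0.0198
shift mm [-11.1 107.7 -21.7]
```

View pics/w9.png

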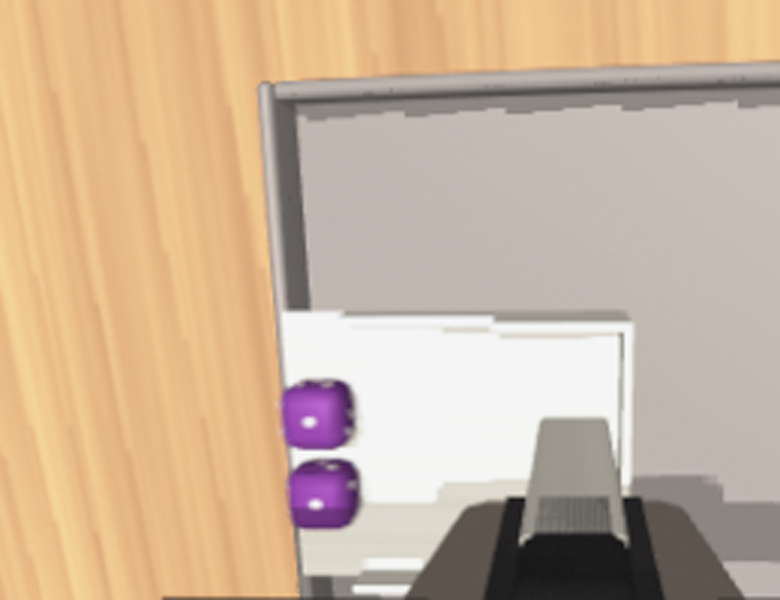

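```bash
python3 -m handwheel '[[0,0,0,0,0,-3,0],[0,0,0,0,0,-6,0],[0,0,0,0,0,-9,0],[0,0,0,0,0,-9,0],[0,0,0,0,0,-9,0],[0,0,0,0,0,-7,0],[0,0,0,0,0,-3,0],[0.05,0,0,0,4,0,0],[0.05,0,0,0,4,0,0],[0.05,0,0,0,4,0,0],[0.05,0,0,0,4,0,0],[0.05,0,0,0,4,0,0]]'; python3 -m handwheel '[[0.05,0,0,0,4,0,0],[0,0,0,0,0,0,0],[0,0,0,0,0,0,0],[0,0,0,0,0,0,0]]';python3 - <<'E'
from h import *
goto(608.5,242.5,82)
c=viewer.camera("wrist"); crop(c,130,60,390,260,3,"pics/w10.png")
E
```

```text
t: 10.55
tool_pos: [0.5285, 0.2598, 0.124]
ee_rot: [-2.68, -0.0, 1.501]
force: [-0.3, -0.5, -2.4]
width: 0.0197
t: 10.88
tool_pos: [0.5314, 0.2595, 0.1218]
ee_rot: [-2.633, 0.0, 1.501]
force: [-0.0, 0.5, -2.1]
width: 0.0196
t 10.88 tcp [531.4, 259.5, 121.8] xdir [ 0.07   0.998 -0.   ] ydir ang -4.02 z [-0.486  0.034 -0.873] J [0.34 0.67 1.45 0.19 1.49 0.34] F [-0.   0.5 -2.1] w 0.0196
shift mm [-11.6  87.6  -3.3]
```

View pics/w10.png

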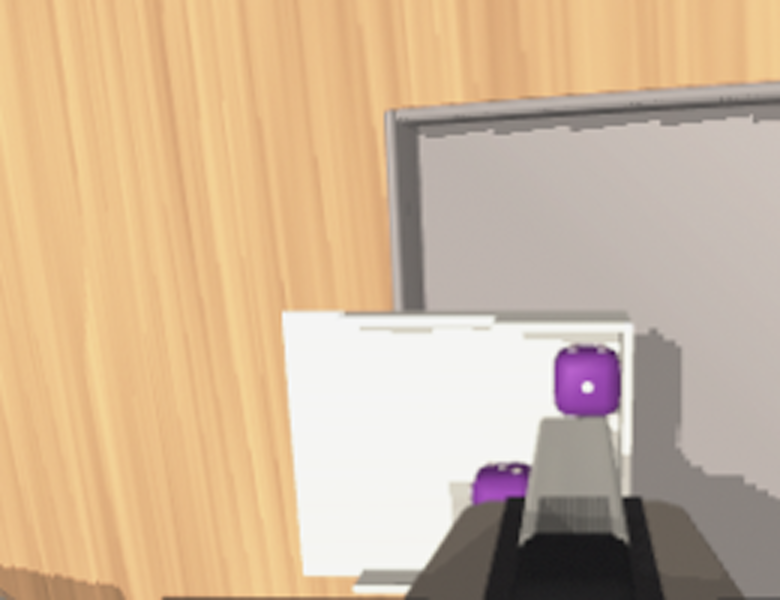

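```bash
python3 -m handwheel '[[-0.06,0,0,0,-1,-8,0],[-0.06,0,0,0,-1,-12,0],[-0.06,0,0,0,-1,-12,0],[-0.06,0,0,0,-1,-12,0],[-0.06,0,0,0,-1,-8,0],[0,0,0,0,0,0,0]]';python3 - <<'E'
from h import *
goto(568,-17,180)
s=monitor.read_state(); R=Rn.from_euler('xyz',s["ee_rot"]).as_matrix(); print(R.T@[0,0,.15])
E
```

```text
t: 11.43
tool_pos: [0.5463, 0.2594, 0.1751]
ee_rot: [-2.938, -0.002, 1.502]
force: [1.2, -0.3, -2.7]
width: 0.0198
t 11.43 tcp [546.3, 259.4, 175.1] xdir [0.069 0.998 0.002] ydir ang -3.91 z [-0.201  0.016 -0.979] J [0.39 0.47 1.59 0.1  1.27 0.42] F [ 1.2 -0.3 -2.7] w 0.0198
shift mm [-274.2   38.7  -13.5]
[ 0.00032925 -0.03027268 -0.14691309]
```

```bash
python3 -m handwheel '[[0,0,0,-6,1,-1,0],[0,0,0,-12,1.5,-1,0],[0,0,0,-18,2.5,-1,0],[0,0,0,-22,3,-1,0],[0,0,0,-22,3,-1,0],[0,0,0,-22,3,-1,0],[0,0,0,-22,3,-1,0],[0,0,0,-22,3,-1,0],[0,0,0,-22,3,-1,0],[0,0,0,-22,3,-1,0],[0,0,0,-22,3,-1,0],[0,0,0,-22,3,-1,0]]';python3 -m handwheel '[[0,0,0,-18,3,-1,0],[0,0,0,-12,2,0,0],[0,0,0,-6,1,0,0],[0,-0.0075,-0.037,0,0,0,0],[0,-0.0075,-0.037,0,0,0,0],[0,-0.0075,-0.037,0,0,0,0],[0,-0.0075,-0.037,0,0,0,0],[0,0,0,0,0,0,0]]';python3 - <<'E'
from h import *
goto(568,-17,150)
c=viewer.camera("wrist"); cv2.imwrite("pics/w11.png",c["pixels"])
E
```

```text
t: 12.43
tool_pos: [0.5634, 0.0203, 0.1756]
ee_rot: [-2.928, -0.0, 1.5]
force: [0.7, -0.1, -2.8]
width: 0.0196
t: 13.1
tool_pos: [0.5673, -0.0133, 0.1759]
ee_rot: [-2.93, -0.002, 1.654]
force: [-0.5, 0.8, -1.6]
width: 0.02
t 13.1 tcp [567.3, -13.3, 175.9] xdir [-0.083  0.997  0.002] ydir ang 4.78 z [-0.209 -0.015 -0.978] J [-0.01  0.43  1.65 -0.02  1.28 -0.09] F [-0.5  0.8 -1.6] w 0.02
shift mm [-3.8  5.9 25.2]
```

View pics/w11.png

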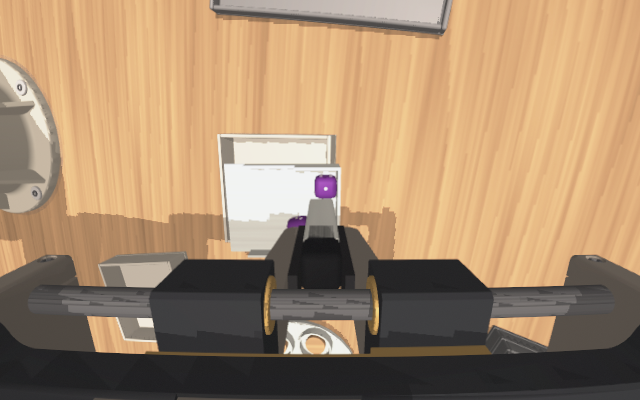

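```bash
python3 - <<'E'
from h import *
c=viewer.camera("wrist")
print(rp(onplane(c,[(218,135),(335,136)],.035)))
s=monitor.read_state();R=Rn.from_euler('xyz',s["ee_rot"]).as_matrix()
print("edge",rp(np.array(s["tool_pos"])+R@[0,-.0805,.079]))
E
```

```text
[[414.4, 35.3, 35.0], [546.9, 45.1, 35.0]]
edge [472.4, -20.9, 115.7]
```

```bash
python3 -m handwheel '[[-0.05,0,0,-1,1.5,5,0],[-0.05,0,0,-1,1.5,7,0],[-0.05,0,0,-1,1.5,8,0],[-0.05,0,0,-1,1.5,7,0],[0,0,0,0,0,8,0],[0,0,0,0,0,6,0],[0,0,0,0,0,3,0],[0,0,0,0,0,0,0]]';python3 - <<'E'
from h import *
goto(568,-17.5,124)
s=monitor.read_state();R=Rn.from_euler('xyz',s["ee_rot"]).as_matrix()
print("edge",rp(np.array(s["tool_pos"])+R@[0,-.0805,.079]))
E
```

```text
t: 13.87
tool_pos: [0.5702, -0.0173, 0.1311]
ee_rot: [-3.129, -0.002, 1.652]
force: [0.0, -0.7, -1.9]
width: 0.0199
t 13.87 tcp [570.2, -17.3, 131.1] xdir [-0.081  0.997  0.002] ydir ang 4.63 z [-0.012  0.001 -1.   ] J [-0.03  0.38  1.82  0.    0.95 -0.11] F [ 0.  -0.7 -1.9] w 0.0199
shift mm [-0.1 -2.1  7.1]
edge [489.0, -23.7, 53.0]
```

```bash
python3 -m handwheel '[[-0.05,0,0,0,-4,1,0],[-0.05,0,0,0,-4,1,0],[-0.05,0,0,0,-4,1,0],[-0.05,0,0,0,-4,1,0],[-0.05,0,0,0,-4,1,0],[0,0,0,0,0,0,0]]';python3 - <<'E'
from h import *
goto(568,-17.5,124)
s=monitor.read_state();R=Rn.from_euler('xyz',s["ee_rot"]).as_matrix()
print("edge",rp(np.array(s["tool_pos"])+R@[0,-.0805,.079]))
c=viewer.camera("wrist"); cv2.imwrite("pics/w12.png",c["pixels"])
E
```

```text
t: 14.37
tool_pos: [0.5485, -0.0188, 0.1243]
ee_rot: [2.903, -0.002, 1.652]
force: [-1.0, 0.4, -2.5]
width: 0.0196
t 14.37 tcp [548.5, -18.8, 124.3] xdir [-0.081  0.997  0.002] ydir ang 4.61 z [ 0.235  0.021 -0.972] J [-0.06  0.25  2.06  0.06  0.59 -0.19] F [-1.   0.4 -2.5] w 0.0196
shift mm [-0.3 19.   4.9]
edge [489.1, -23.4, 28.5]
```

View pics/w12.png

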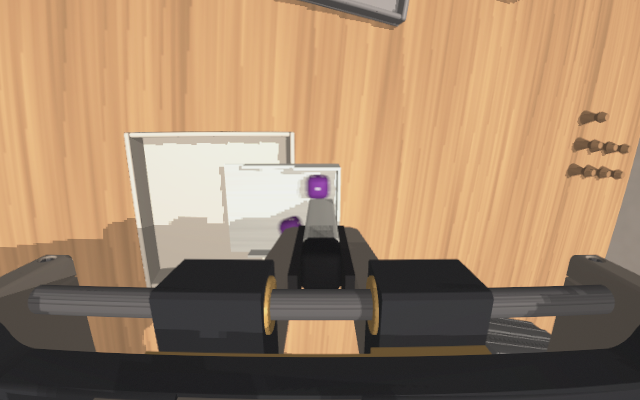

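```bash
python3 -m handwheel '[[-0.05,0,0,0,-4,-3,0],[-0.05,0,0,0,-4,-3,0],[-0.05,0,0,0,-4,-3,0],[-0.05,0,0,0,-4,-4,0],[0,0,0,0,0,0,0],[0,0,0,0,0,0,0],[0,0,0,0,0,0,0],[0,0,0,0,0,0,0]]';python3 - <<'E'
from h import *
goto(568,-17.5,124)
s=monitor.read_state();R=Rn.from_euler('xyz',s["ee_rot"]).as_matrix()
print("edge",rp(np.array(s["tool_pos"])+R@[0,-.0805,.079]))
c=viewer.camera("wrist"); cv2.imwrite("pics/w13.png",c["pixels"])
E
```

```text
t: 15.08
tool_pos: [0.5334, -0.0205, 0.1331]
ee_rot: [2.701, -0.001, 1.652]
force: [-0.1, 0.3, -1.7]
width: 0.0199
t 15.08 tcp [533.4, -20.5, 133.1] xdir [-0.081  0.997  0.001] ydir ang 4.62 z [ 0.425  0.036 -0.905] J [-0.09  0.17  2.23  0.24  0.32 -0.38] F [-0.1  0.3 -1.7] w 0.0199
shift mm [ 0.1 27.6 23. ]
edge [494.3, -23.5, 27.3]
```

View pics/w13.png

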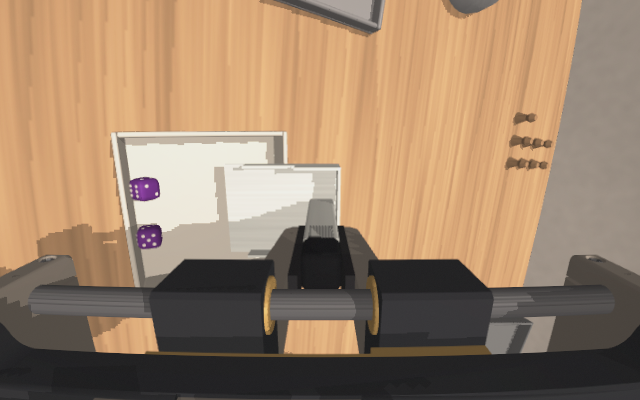

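```bash
python3 -m handwheel '[[0,0,0,0,3,-6,0],[0,0,0,0,5,-11,0],[0,0,0,0,5,-11,0],[0,0,0,0,6,-12,0],[0,0,0,0,5,-11,0],[0,0,0,0,2,-5,0],[0.08,0,0,0,0,0,0],[0.08,0,0,0,0,0,0],[0.08,0,0,0,0,0,0],[0.08,0,0,0,0,0,0],[0.08,0,0,0,0,0,0],[0.04,0,0,0,0,0,0]]';python3 - <<'E'
from h import *
goto(578,255,193)
E
```

```text
t: 16.13
tool_pos: [0.5328, -0.0208, 0.1949]
ee_rot: [-3.139, -0.001, 1.652]
force: [0.3, -0.1, -1.6]
width: 0.0197
t 16.13 tcp [532.8, -20.8, 194.9] xdir [-0.081  0.997  0.001] ydir ang 4.63 z [-0.003  0.    -1.   ] J [-0.04  0.24  1.86  0.    1.05 -0.12] F [ 0.3 -0.1 -1.6] w 0.0197
shift mm [271.2  67.3   1.8]
```

```bash
python3 -m handwheel '[[0,0,0,10,2,0,0],[0,0,0,20,4,0,0],[0,0,0,26,4.5,0,0],[0,0,0,28,5,0,0],[0,0,0,28,5,0,0],[0,0,0,28,5,0,0],[0,0,0,28,5,0,0],[0,0,0,28,5,0,0],[0,0,0,28,5,0,0],[0,0,0,24,4,0,0],[0,0,0,18,3.5,0,0],[0,0,0,8,2,0,0]]';python3 -m handwheel '[[0,0,0.05,0,0,0,0],[0,0,0.05,0,0,0,0],[0,0,0.05,0,0,0,0],[0,0,0,0,0,20,0],[0,0,0,0,0,20,0],[0,0,0,0,0,0,0]]';python3 - <<'E'
from h import *
goto(560,256,82.3)
c=viewer.camera("wrist"); cv2.imwrite("pics/w14.png",c["pixels"])
E
```

```text
t: 17.13
tool_pos: [0.5585, 0.2593, 0.1946]
ee_rot: [3.14, -0.003, 1.653]
force: [-0.7, -0.6, -1.6]
width: 0.0198
t: 17.63
tool_pos: [0.5565, 0.2553, 0.1513]
ee_rot: [-3.137, 0.001, 1.501]
force: [-0.1, -0.3, -2.2]
width: 0.0199
t 17.63 tcp [556.5, 255.3, 151.3] xdir [ 0.069  0.998 -0.001] ydir ang -3.97 z [-0.004 -0.001 -1.   ] J [0.43 0.41 1.72 0.   1.01 0.5 ] F [-0.1 -0.3 -2.2] w 0.0199
shift mm [ 1.1  3.7 69. ]
```

View pics/w14.png

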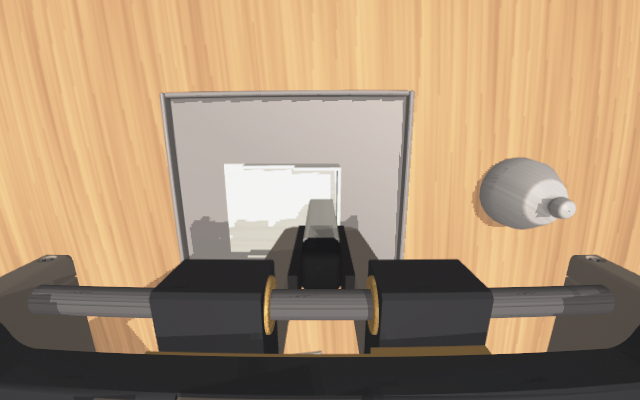

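```bash
python3 -m handwheel '[[0,0,0,0,0,12,0],[0,0,0,0,0,16,0],[0,0,0,0,0,16,0],[0,0,0,0,0,12,0],[0,0,0,0,0,7,0],[0,0,0,0,0,3,0],[0,0,0,0,0,1.5,0],[0,0,0,0,0,0,0],[0,0,0,0,0,0,0]]';python3 - <<'E'
from h import *
goto(560,256,82.3)
E
```

```text
t: 18.43
tool_pos: [0.5595, 0.2569, 0.0879]
ee_rot: [3.141, -0.002, 1.502]
force: [0.2, -0.3, -1.8]
width: 0.0196
t 18.43 tcp [559.5, 256.9, 87.9] xdir [0.069 0.998 0.002] ydir ang -3.95 z [ 0.001  0.002 -1.   ] J [0.43 0.49 1.76 0.   0.89 0.5 ] F [ 0.2 -0.3 -1.8] w 0.0196
shift mm [-0.9  0.6  5.6]
```

```bash
python3 -m handwheel '[[0,0,0,0,0,2.5,0],[0,0,0,0,0,2,0],[0,0,0,0,0,0.8,0],[0,0,0,0,0,0,0],[0,0,0,0,0,0,0]]';python3 - <<'E'
from h import *
goto(560,256,82.3)
E
```

```text
t: 18.85
tool_pos: [0.5591, 0.2568, 0.082]
ee_rot: [3.141, -0.002, 1.502]
force: [0.1, 0.2, -0.3]
width: 0.0199
t 18.85 tcp [559.1, 256.8, 82.0] xdir [0.069 0.998 0.002] ydir ang -3.95 z [ 0.     0.002 -1.   ] J [0.43 0.5  1.76 0.   0.88 0.5 ] F [ 0.1  0.2 -0.3] w 0.0199
shift mm [-0.7  0.9 -0.3]
```

Contact with the mat: the load is off the wrist. I'll release with a slow part-opening, then retreat upward.

```bash
python3 -m handwheel '[[0,0,0,0,0,0,0.35],[0,0,0,0,0,0,0.5],[0,0,0,0,0,0,0.7],[0,0,0,0,0,0,0.8],[0,0,0,0,0,0,0.8],[0,0,0,0,0,0,0.8],[0,0,0,0,0,0,0.8],[0,0,0,0,0,0,0.8],[0,0,0,0,0,0,0.8]]';python3 -m handwheel '[[0,0,0,0,0,-5,0.8],[0,0,0,0,0,-15,0.8],[0,0,0,0,0,-25,0.8],[0,0,0,0,0,-30,0.8],[0,0,0,0,0,-30,0.8],[0,0,0,0,0,-20,0.8],[0,0,0,0,0,0,0.8]]';python3 - <<'E'
from h import *
goto(560,256,82.3)
c=viewer.camera("wrist"); cv2.imwrite("pics/w15.png",c["pixels"])
E
```

```text
t: 19.6
tool_pos: [0.559, 0.2567, 0.0819]
ee_rot: [-3.141, -0.001, 1.502]
force: [0.4, -0.1, -0.1]
width: 0.0732
t: 20.18
tool_pos: [0.5614, 0.2576, 0.2122]
ee_rot: [3.135, -0.005, 1.502]
force: [0.6, 1.0, 0.3]
width: 0.0735
t 20.18 tcp [561.4, 257.6, 212.2] xdir [0.069 0.998 0.005] ydir ang -3.95 z [ 0.007  0.005 -1.   ] J [0.43 0.35 1.67 0.   1.12 0.5 ] F [0.6 1.  0.3] w 0.0735
shift mm [ -2.3  -2.1 129.9]
```

View pics/w15.png

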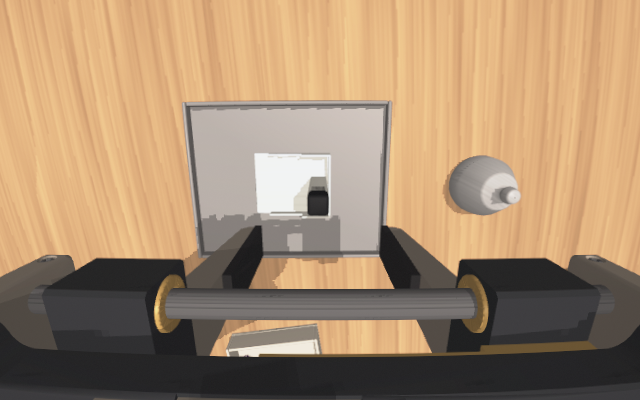

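The scoop stands free and upright inside the rim, with its black top at (318,203). Next I'll check the dice in the fixed views.

```bash
python3 -m handwheel '[[0,0,0,0,20,-10,0.8],[0,0,0,0,20,-10,0.8],[0,0,0,0,20,-10,0.8],[0,0,0,0,0,0,0.8],[0,0,0,0,0,0,0.8]]';python3 - <<'E'
from h import *
for n in("top","scene"):
    c=viewer.camera(n); hsv=cv2.cvtColor(c["pixels"],cv2.COLOR_BGR2HSV)
    N,l,st,ce=cv2.connectedComponentsWithStats(cv2.inRange(hsv,(130,80,40),(165,255,255)))
    for i in range(1,N):
        if st[i,4]>8: print(n,ce[i],rp(onplane(c,ce[i],.013)))
    if n=="top": crop(c,130,110,330,260,4,"pics/t_end.png")
    else: cv2.imwrite("pics/s_end.png",c["pixels"])
E
```

```text
t: 20.65
tool_pos: [0.6188, 0.252, 0.2356]
ee_rot: [-3.14, -0.001, 1.501]
force: [-0.5, 0.6, -1.1]
width: 0.0738
top [278.4 214.4] [[431.9, -7.4, 13.0]]
top [294.15384615 214.23076923] [[432.4, -49.2, 13.0]]
```

View pics/t_end.png

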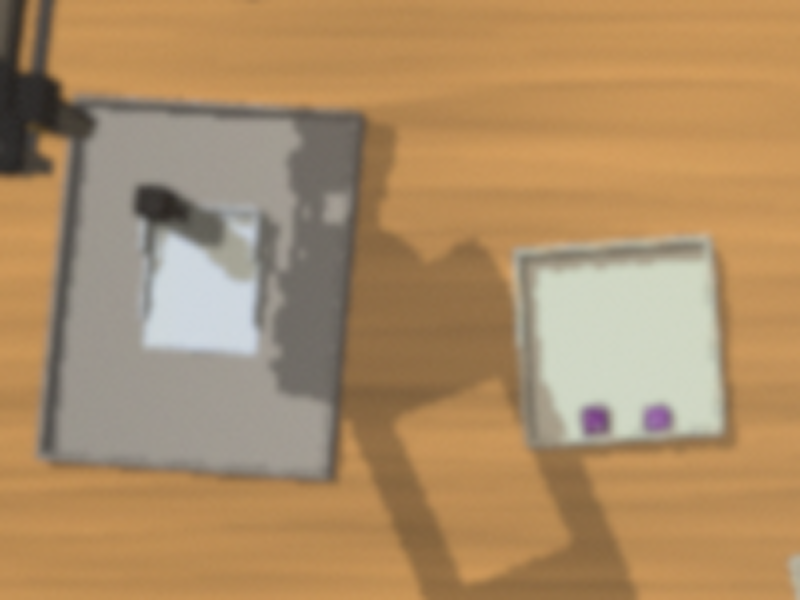

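View pics/s_end.png

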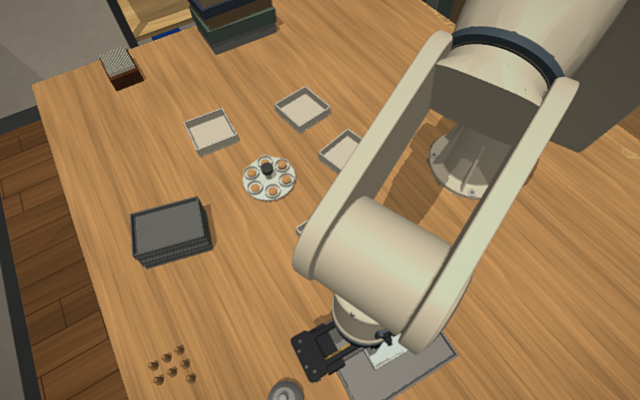

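Both dice lie in the tray, at crop pixels (595,420) and (657,418). The scoop is upright well inside the mat, and the arm is clear of everything.

```bash
python3 -c "
from station import close_job
print(close_job())"
```

```text
the job is handed in; nothing more can be done
None
```

The job is done and handed in at about 21 s of the 67 s allowed. I gripped the scoop by its handle, pushed the dice against the mat's -x rim so they rode onto the pan, and carried them clear of the mat. I tipped both into the leftmost square tray, then stood the scoop back near the middle of the mat and let go. The fingers held only the handle; they never came near the dice.

**Last checks:**
- The top view showed both dice in the tray, at about (432, -7) and (432, -49) mm, inside its walls.
- The wrist and top views showed the scoop upright, inside the rim and free of the gripper. The arm had moved up and away.
- In the final scene view the arm hid the tray and most of the scoop, so it could not confirm the dice a second time. The wrist picture taken right after tipping had already shown both dice in the tray.
- The only disagreement was in the mat's y-centre, which differed by up to 6 mm between cameras. It did not affect the result.

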